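# Put the loupe away and stack the tray over it

## Task

Put the loupe away in the lower stacking tray (the one with four corner cups). Then take the upper tray by its carrying bar and stack it on the lower one, all four legs fully home in the corner cups, so that it stands level. Leave the side cutters, the flux cone and the wax lump where they are.

Things in the scene. Friction and masses are not known exactly. Their poses are not given: they have to be found in the camera images.
- lower_tray: Lower stacking tray, loose, flat on the bench: plywood floor 120 mm (x) by 170 mm (y), 6 mm thick, a dark steel cup on each corner, wooden rims 6 mm thick between them, their tops 18 mm above the bench. Origin: centre of the underside; z up, y along the long side. 0.8 kg. The two trays may swap places from one start to the next.
- lower_cup (a point): Centre of the mouth of the lower tray's cup at x = +47, y = +72 mm, 26 mm above the tray's origin. The four cups stand at x = +-47, y = +-72 mm, each 26 mm square and 20 mm high, with a round hole of 15 mm diameter, chamfered 3 mm at the mouth, open down to the plywood floor.
- upper_tray: Upper tray, loose, standing on four legs: plywood floor 120 mm (x) by 170 mm (y), underside 48 mm above the leg ends, rim tops 66 mm above them, a carrying bar across the middle. Origin: its centre at the level of the leg ends; z up, y along the long side and the bar. Seated, its origin is 6 mm above the lower tray's. 0.3 to 0.5 kg, balanced under the bar.
- upper_leg (a point): End of the upper tray's leg at x = +47, y = +72 mm. The four round dark steel legs at x = +-47, y = +-72 mm match the cups of the lower tray, either way round; 12 mm in diameter, tapering over the last 10 mm to 6 mm at the end.
- carrying_bar (a point): Middle of the upper tray's carrying bar, 84 mm above the leg ends. The bar is 76 mm long (tray y), 16 mm wide (tray x) and 16 mm high; grip it across its width. Below it are two 8 mm thick struts that stand on the low middle divider, whose top is 64 mm above the leg ends.
- loupe: Small folding loupe, metal shield with dark lens barrel, lying flat on the bench, 24 mm (x) by 32 mm (y) by 18 mm high. Origin: centre of its underside; z up. Grip it across its 24 mm width. 35 g.
- side_cutters: Side cutters with black handles, 51 x 118 x 11 mm, lying flat; a bystander. Origin: centre of the underside.
- borax_cone: White blunt flux cone, 35 mm in diameter, 34 mm high; a bystander. Origin: centre of the underside.
- wax_lump: Domed yellow-brown wax lump, 41 x 50 x 19 mm; a bystander. Origin: centre of the underside.
There are look-alikes about, which are no part of the job. Several things look just like the loupe: the one meant starts farthest to the robot's left.

How it is judged (in metres and radians):
On the way, in this order (a step that is already met when the one before it is completed fails the run):
1. the loupe lies in the lower tray, let go (x of loupe in the frame of lower_tray between -0.05 and 0.05 m and y of loupe in the frame of lower_tray between -0.075 and 0.075 m and z of loupe in the frame of lower_tray between 0 and 0.03 m and contact force between the fingers and loupe below 0.1 N), for 0.2 s.
2. the upper tray stands on the lower one with all four legs home in the cups (x of upper_tray in the frame of lower_tray between -0.005 and 0.005 m and y of upper_tray in the frame of lower_tray between -0.005 and 0.005 m and z of upper_tray in the frame of lower_tray between 0.002 and 0.009 m and angle between the x axis of upper_tray and the x axis of lower_tray, either way round below 0.08 rad and angle between the z axis of upper_tray and the z axis of lower_tray, either way round below 0.03 rad), for 0.2 s.
At the end, for the whole second after the job is handed in: The loupe lies in the lower tray (within 50 mm in x, 75 mm in y, under 30 mm in z of its origin). The upper tray is within 5 mm of the lower in x and y, 2 to 9 mm above it (origins), parallel within 0.08 rad either way round, tilted under 0.03 rad. All three at rest (all of step 2 and x of loupe in the frame of lower_tray between -0.05 and 0.05 m and y of loupe in the frame of lower_tray between -0.075 and 0.075 m and z of loupe in the frame of lower_tray between 0 and 0.03 m and linear speed of each of loupe, upper_tray, lower_tray below 0.02 m/s); the robot touches nothing.
It fails at once if the side cutters is moved by more than 3 cm (distance of side_cutters from where it was at the start of the episode above 0.03 m).
It fails at once if the borax cone is moved by more than 3 cm (distance of borax_cone from where it was at the start of the episode above 0.03 m).
It fails at once if the wax lump is moved by more than 3 cm (distance of wax_lump from where it was at the start of the episode above 0.03 m).
It also fails if it takes over 58 s, if anything falls off the work surface, if the arm or the gripper's body presses on something with over 40 N, if the wrist force passes 120 N, or if a joint passes its speed limit or range.

## Robot

A 7-joint arm with a two-finger parallel gripper is mounted at the origin on a cart in front of the work surface, level with it; the furniture and walls round the work are solid. World frame = base frame: x ahead of the robot, y to its left, z up, the work surface at z = 0. Lengths are in m, angles in degrees, forces in N, time in s.
With the tool pointing down it reaches from about 0.425 to 0.875 m from the base axis. Payload 4.7 kg.
Tool frame: the origin (TCP) lies midway between the tips of the shut fingers; the grasp point (between the pads) lies 19 mm behind it (arm.tcp_to_grasp is the distance from the TCP to the grasp point, in m); z points along the fingers, x is the direction in which the jaws open and shut, and the axes are right-handed (so a half turn about z gives the same grasp; the last joint's range is limited). The gripper opens to 85 mm and grips with 20 to 120 N. Pads are 22 mm wide; open, the fingers measure 114 mm over their backs; the gripper's body (76 mm by 85 mm) begins 54 mm behind the grasp point. The pads swing forward as they close: fully open they stand 13 mm farther back than shut.
Start: joints at [75.98, 18.392, -4.016, 83.108, 1.295, 78.541, -3.26], TCP at [0.166, -0.628, 0.192] pointing down, gripper open.
Joint ranges: [-163.93, 163.93], [-17.29, 119.83], [-79.2, 71.16], [3.27, 140.29], [-89.18, 269.18], [5.43, 117.66], [-154.24, 154.24]. Speed limits (degrees/s): [147.25, 147.25, 180, 180, 180, 180, 180].

## Interface

Orientations are given as a 3x3 rotation matrix whose columns are the frame's x, y, z axes.
In Python, from cell import arm, vision, job, nets gives the robot as it stands. The module is installed in compiled form; this text tells all that it offers.
- The arm moves only by the tool apply_moves, never from a script. Its argument "commands" is a list of rows, each an object with "travel": the shift along the tool's x, y, z in mm, a list of three; "angular": the turn, a rotation vector about the tool's x, y, z in degrees, a list of three. In form: [{"travel": [x, y, z], "angular": [ax, ay, az]}, ...]. A call has 1 to 8 rows; each row shifts and turns the pose as measured when the row begins, along the tool's axes as they then stand; what a row does not reach is not made up. A row lasts 1/8 s, in which the tool goes at most 62.5 mm and 10.7 degrees, less where a joint would pass 70% of its speed; a pose out of reach is approached as far as the arm can. A call with a gripper value outside its range is refused whole. "claw" is the finger opening in mm, from 0 to 85.4, set as the call begins (left out, the last holds). The fingers move at their own pace and stop on an object; the grip force is fixed at half the most. Time passes only in rows, so rows that do not move let the fingers close. It gives the time, the measured TCP pose, the force and the opening at its end, in the units of the state.
- arm.sense(): the state, without advancing time (a new reading comes with each control period).
- vision.capture(name): name is "scene" or "top"; returns the picture (400x640x3 uint8, red, green, blue); there is no depth.
- vision.camera_info(name): a dict with "vfov" (degrees; the focal length in pixels is half the picture's height over the tangent of half this angle, whatever the lens; pixels are square), "cx", "cy" (the principal point, pixels), "D" ([k1, k2, p1, p2, k3] as OpenCV has them; the pictures are not rectified), "extrinsics" (4x4, takes a point from world to camera coordinates). Camera axes: x right, y down, z forward; pixel columns grow to the right and rows downward; lengths in m; the calibration is good to about 2 mm. A picture is of the moment at which its call begins. camera_info takes no time and is no camera call.
- job.finish_job(): hands the job in, once; it reports no verdict.
Trained networks look in the newest picture that a camera, given by its name, has taken for a name from the list of things; names that differ only in an ending like _2 or _b are one class to them, and where a whole thing is asked for, a point or a joint stands for the part that bears it (a point fixed in the world has none). Each returns a list of dicts, best first, with "confidence" (0 to 1); they miss things now and then, are a little off and sometimes report something else, mostly with a low value. They report only what shows in the picture. A call takes as long as a camera call. They do not tell look-alikes from the thing itself.
- nets.cut_out(label, camera): "pixels" (400x640 bool, what is visible of it) and "rect" ([left, top, width, height] in pixels, round what is visible of it).
The state is a dict: "time": time; "qpos": joint angles; "joint_vel": joint speeds; "joint_efforts": joint torques, N m; "eef_pos": TCP position; "tool_rot": TCP orientation; "ft_force": force on the tool from outside, world axes, zero at the start; "ft_torque": the same for the moment, N m; "grip_width": finger opening in m.
Only numpy, scipy, OpenCV 4.12 (cv2) and the standard library are available. Lean on these libraries where they do the work, as an engineer would, in place of code of your own. Each camera call takes 0.05 s, during which the arm holds its last target. There are 200 camera calls.

## Working session

There is one attempt and no reset: what is moved stays moved. The work goes in short steps, Python scripts to look and compute and a tool call to move; the robot and the scene stay as the last step left them, time stands still between calls to the robot, and variables do not carry over. Pictures are saved under pics/ and viewed, about 8 in all and at most 12, crops included, and the job is handed in when it is done.

Besides the shell and the picture viewer there is one more tool, called after "Request:" in YAML: its name, and indented under it one key for each argument. apply_moves: Moves the arm, as the interface text tells. Its arguments: {"type":"object","properties":{"commands":{"type":"array","items":{"type":"object","properties":{"travel":{"type":"array","items":{"type":"number"}},"angular":{"type":"array","items":{"type":"number"}}}}},"claw":{"type":"number"}},"required":["commands"]}

```bash
mkdir -p pics; cat > h.py <<'E'
import numpy as np,cv2
from cell import arm,vision,job,nets
def cam(n):
    c=vision.camera_info(n); f=200/np.tan(np.radians(c["vfov"])/2)
    return np.array([[f,0,c["cx"]],[0,f,c["cy"]],[0,0,1.]]),np.array(c["D"],float),np.array(c["extrinsics"],float)
def ray(n,uv):
    K,D,E=cam(n); p=cv2.undistortPoints(np.array(uv,float).reshape(-1,1,2),K,D).reshape(-1,2)
    d=np.c_[p,np.ones(len(p))]@E[:3,:3]; return -E[:3,:3].T@E[:3,3],d
def onz(n,uv,z):
    o,d=ray(n,uv); return o+d*((z-o[2])/d[:,2])[:,None]
def proj(n,P):
    K,D,E=cam(n); return cv2.projectPoints(np.array(P,float).reshape(-1,3),cv2.Rodrigues(E[:3,:3])[0],E[:3,3],K,D)[0].reshape(-1,2)
def tri(a,b):
    (o1,d1),(o2,d2)=ray(*a),ray(*b); d1,d2=d1[0],d2[0]
    s=np.linalg.lstsq(np.c_[d1,-d2],o2-o1,rcond=None)[0]
    A,B=o1+s[0]*d1,o2+s[1]*d2; return (A+B)/2,np.linalg.norm(A-B)
def save(n,name,crop=None,k=1):
    im=vision.capture(n)[:,:,::-1]
    if crop: im=im[crop[1]:crop[3],crop[0]:crop[2]]
    cv2.imwrite("pics/"+name,cv2.resize(im,None,fx=k,fy=k,interpolation=cv2.INTER_CUBIC))
E
python3 - <<'E'
from h import *
np.set_printoptions(precision=4,suppress=True)
for n in("scene","top"):
    save(n,n+"0.png"); K,D,E=cam(n); print(n,K[0,0],D,-E[:3,:3].T@E[:3,3],E[:3,:3].tolist())
    for l in("loupe","lower_tray","upper_tray","carrying_bar","lower_cup","side_cutters","borax_cone","wax_lump"):
        for r in nets.cut_out(l,n):
            m=r["pixels"]; ys,xs=np.nonzero(m); c=[xs.mean(),ys.mean()]
            print(l,round(r["confidence"],2),r["rect"],np.round(c,1),onz(n,[c],.01)[0])
print(arm.sense(),arm.tcp_to_grasp)
E
```

```text
scene 457.5140494689528 [-0.1312  0.      0.      0.      0.    ] [0.1791 0.8422 0.8747] [[-0.8940838607682624, -0.44780419194291443, -0.009244219386843102], [-0.31170597009086937, 0.6369067842205531, -0.7051163992019644], [0.3216417854126366, -0.6275517141177989, -0.7090313166457344]]
loupe 0.4 [409.1, 151.0, 2.7, 8.2] [409.7 154.3] [ 0.4093 -0.2191  0.01  ]
lower_tray 0.86 [293.0, 251.8, 60.4, 75.4] [323.3 288.6] [0.4329 0.3195 0.01  ]
upper_tray 0.74 [338.4, 169.0, 71.2, 67.6] [372.1 196.3] [ 0.4443 -0.0036  0.01  ]
carrying_bar 0.77 [341.4, 164.5, 62.3, 72.4] [371.9 196.5] [ 0.4445 -0.0025  0.01  ]
lower_cup 0.56 [294.1, 251.5, 60.0, 74.1] [323.5 288.5] [0.4325 0.3191 0.01  ]
side_cutters 0.8 [275.6, 184.1, 37.6, 32.3] [295.4 198.9] [0.625  0.0961 0.01  ]
side_cutters 0.56 [339.1, 164.1, 64.4, 71.1] [371.8 196.3] [ 0.4451 -0.0032  0.01  ]
borax_cone 0.56 [255.8, 241.0, 13.0, 18.5] [261.2 250.7] [0.6151 0.2881 0.01  ]
wax_lump 0.52 [211.9, 302.5, 21.3, 23.1] [220.9 314.1] [0.6022 0.4783 0.01  ]
wax_lump 0.2 [274.7, 186.2, 39.0, 29.7] [295.9 198.6] [0.6244 0.0946 0.01  ]
top 377.63
[... 1033 characters left out ...]
6.4 162.7] [0.603  0.4775 0.01  ]
wax_lump 0.8 [200.6, 154.9, 15.0, 16.6] [206.4 163. ] [0.6024 0.4774 0.01  ]
{'time': 0.9, 'qpos': array([75.9809, 18.3909, -4.017 , 83.1065,  1.2975, 78.5399, -3.261 ]), 'joint_vel': array([ 0.0125,  0.0118,  0.0214, -0.0947, -0.0636,  0.0153,  0.0557]), 'joint_efforts': array([  0.0003, -49.3385,  -0.3816, -31.4583,   0.0133,   0.0014,
        -0.    ]), 'eef_pos': array([ 0.1663, -0.6284,  0.1917]), 'tool_rot': array([[ 0.2559, -0.9667, -0.    ],
       [-0.9667, -0.2559, -0.0002],
       [ 0.0001,  0.0001, -1.    ]]), 'ft_force': array([-0.0405,  0.0595, -0.7058]), 'ft_torque': array([ 0.0075, -0.0262, -0.0326]), 'grip_width': 0.08531342587033876} 0.0187
```

View both.

```bash
python3 -c "
import cv2,numpy as np
a=cv2.imread('pics/top0.png')[120:320,180:500];b=cv2.imread('pics/scene0.png')[110:350,190:510]
cv2.imwrite('pics/t1.png',cv2.resize(a,None,fx=2.5,fy=2.5,interpolation=2));cv2.imwrite('pics/s1.png',cv2.resize(b,None,fx=2.5,fy=2.5,interpolation=2))"
```

```text
(no output)
```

View pics/t1.png

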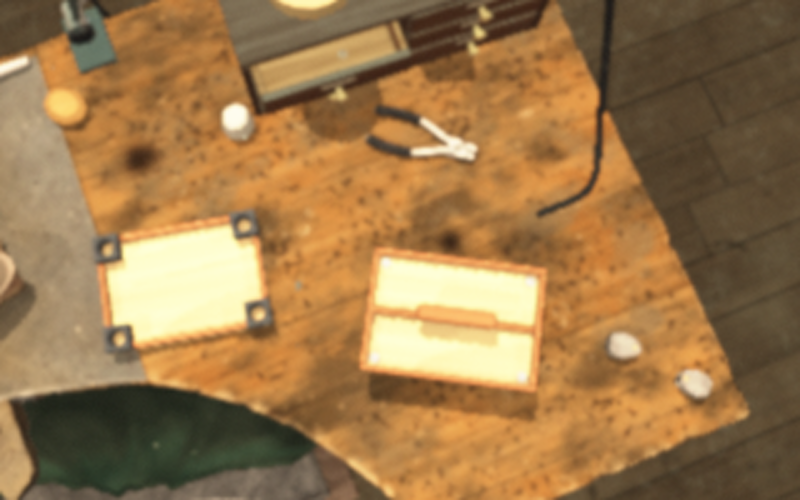

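View pics/s1.png

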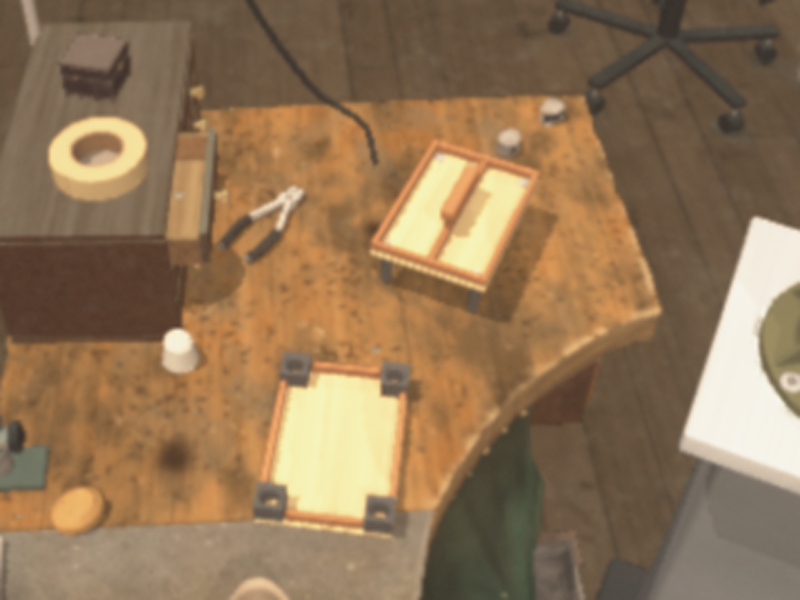

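Loupe look-alikes: A at top px (429,258)/scene (394,167), and B at top (458,273)/scene (411,154). A lies farther left (+y), so it is the one meant. I'll confirm that in a crop. The trays are unambiguous: four cups at top (253,233), bar at (361,247).

```bash
cat > fit.py <<'E'
from h import *
from scipy.optimize import least_squares
def fit(pts,obs,x0):
    pts=np.array(pts,float)
    def r(p):
        c,s=np.cos(p[3]),np.sin(p[3]); P=pts@np.array([[c,s,0],[-s,c,0],[0,0,1]])+p[:3]
        return np.concatenate([(proj(n,P)-o).ravel() for n,o in obs.items()])
    q=least_squares(r,x0,loss="soft_l1"); return q.x,r(q.x).reshape(-1,2)
E
python3 - <<'E'
from fit import *
np.set_printoptions(precision=4,suppress=True)
T=lambda a:np.array(a,float)/2.5+[180,120]-.3
S=lambda a:np.array(a,float)/2.5+[190,110]-.3
one=lambda a,b:tri(("top",T([a])),("scene",S([b])))
print("A",one((623,344),(509,138)),"B",one((694,381),(553,107)),"cordtip",one((540,215),(375,162)))
o={"top":T([(107,250),(245,226),(259,314),(120,339)]),"scene":S([(271,497),(297,365),(395,373),(381,510)])}
m=[(x,y,.026) for x,y in((.047,.072),(.047,-.072),(-.047,-.072),(-.047,.072))]
p,r=fit(m,o,[.43,.31,0,0]);print("lower",p[:3],np.degrees(p[3]),r.tolist())
o={"top":T([(377,249),(547,268),(535,389),(361,369)]),"scene":S([(373,251),(437,142),(537,174),(485,285)])}
m=[(x,y,.066) for x,y in((.06,.085),(.06,-.085),(-.06,-.085),(-.06,.085))]
p,r=fit(m,o,[.43,.0,0,-.2]);print("upper",p[:3],np.degrees(p[3]),r.tolist())
a=cv2.imread('pics/top0.png')[240:290,410:480];b=cv2.imread('pics/scene0.png')[140:190,370:440]
cv2.imwrite('pics/l.png',np.hstack([cv2.resize(i,(400,286),interpolation=2) for i in(a,b)]))
E
```

```text
A (array([ 0.4346, -0.1394,  0.0203]), np.float64(0.0014841674718892783)) B (array([ 0.4069, -0.2129,  0.0226]), np.float64(0.003241838567742168)) cordtip (array([ 0.5586, -0.0435,  0.0114]), np.float64(0.0001062777098572866))
lower [ 0.4329  0.314  -0.0016] 18.848253424066968 [[0.19904219138749113, -0.23189126422502682], [-0.00846347282259785, -0.5512898683499259], [0.15502153462188062, -0.1532117359178642], [-0.3978228826878478, 0.16943227394801852], [0.2645371439564883, -0.06434601197543088], [-0.2408294443498562, -0.01390620658850139], [0.5245098569656648, 0.837794463637465], [0.06732635965983036, -0.3332374813778074]]
upper [ 0.4314  0.0362 -0.0058] 1.5261391773997262 [[-0.45982852732868196, -0.2298160516923815], [-0.2768552152575694, 0.21739596397583227], [0.8029282712127497, 0.837219418882853], [0.2583104137870009, 0.3395392575840219], [-1.1013832110969588, -1.606674048258867], [-1.9959478024130703, 0.8150409495383428], [0.4656182355212195, 0.5169122537319595], [0.1325348578569674, -0.20222644910626286]]
```

View pics/l.png

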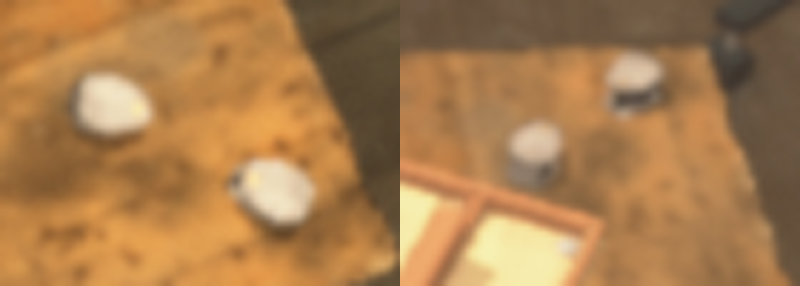

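The crop shows two identical grey loupes. A, left in each view (429,258 top / 394,167 scene), has the greater y, so it's the target. The cord tip is at about (0.56,-0.04), clear of my path. Next is the loupe's yaw.

```bash
python3 - <<'E'
from fit import *
np.set_printoptions(precision=4,suppress=True)
for n,f,(u0,v0,u1,v1) in(("top","pics/top0.png",(418,248,441,267)),("scene","pics/scene0.png",(384,158,402,172))):
    im=cv2.imread(f); k=6; c=cv2.resize(im[v0:v1,u0:u1],None,fx=k,fy=k,interpolation=2)
    hsv=cv2.cvtColor(c,cv2.COLOR_BGR2HSV); 
    for smax,vmin in((70,150),(90,130),(110,110)):
        m=((hsv[:,:,1]<smax)&(hsv[:,:,2]>vmin)).astype(np.uint8)
        cs=cv2.findContours(m,0,1)[0]
        if not cs: continue
        q=max(cs,key=cv2.contourArea).reshape(-1,2); uv=(q+.5)/k-.5+[u0,v0]
        w=onz(n,uv,.018)[:,:2]; 
        r=cv2.minAreaRect((w*1000).astype(np.float32)); e=cv2.fitEllipse((w*1000).astype(np.float32))
        print(n,smax,"rect",np.round(r[0],1),np.round(r[1],1),round(r[2],1),"ell",np.round(e[0],1),np.round(e[1],1),round(e[2],1))
E
```

```text
top 70 rect [ 434.9 -140.2] [21.9 29.6] 8.3 ell [ 434.4 -139.2] [21.9 28.5] 179.0
top 90 rect [ 434.5 -140.4] [25.2 33.6] 8.3 ell [ 434.1 -139.3] [25.4 33.8] 2.9
top 110 rect [ 434.5 -139.9] [27.8 36.5] 8.3 ell [ 434.1 -139.3] [27.8 36.7] 4.9
scene 70 rect [ 434.6 -139.4] [18.1 28.4] 10.4 ell [ 434.5 -139.4] [18.6 28.2] 8.2
scene 90 rect [ 433.4 -135.7] [24.3 47.8] 15.7 ell [ 434.2 -136.5] [23.9 47.4] 5.1
scene 110 rect [ 433.7 -136.8] [28.3 50.4] 17.6 ell [ 433.5 -136. ] [29.5 52.7] 10.1
```

```bash
cat > plan.py <<'E'
from h import *
def plan(way,yaw,dz=62.5):
    """rows from current pose through way points to yaw (world angle of tool x); prints rounded rows; rotation spread over all"""
    s=arm.sense(); p=np.array(s["eef_pos"])*1e3; R=np.array(s["tool_rot"]); y=np.degrees(np.arctan2(R[1,0],R[0,0]))
    dy=(yaw-y+90)%180-90 if abs(yaw)<1000 else 0
    legs=[]; q=p
    for w in way:
        w=np.array(w,float); n=max(1,int(np.ceil(np.linalg.norm(w-q)/dz))); legs+=[q+(w-q)*(i+1)/n for i in range(n)]; q=w
    n=max(int(np.ceil(abs(dy)/10.5)),1)
    while len(legs)<n: legs.append(q)
    cy=y; q=p; out=[]; n=len(legs)
    for i,g in enumerate(legs):
        a=np.radians(cy); X=np.array([np.cos(a),np.sin(a),0]); Y=np.array([np.sin(a),-np.cos(a),0]); d=g-q
        t=np.round([d@X,d@Y,-d[2]],0).astype(int)
        r=round(-dy/n,1)
        out.append(f'{{"travel":[{t[0]},{t[1]},{t[2]}],"angular":[0,0,{r}]}}')
        q=q+X*t[0]+Y*t[1]+np.array([0,0,-t[2]]); cy-=r
    print("t",s["time"],"pos",p.round(1),"yaw",round(y,2),"tilt",R[:,2].round(4),"F",np.round(s["ft_force"],1),"grip",s["grip_width"],"q7",s["qpos"][6]); print(n,",".join(out))
E
python3 -c "
from plan import *
plan([(434,-139,110)],6,58)"
```

```text
t 0.9 pos [ 166.3 -628.4  191.7] yaw -75.17 tilt [-0.e+00 -2.e-04 -1.e+00] F [-0.   0.1 -0.7] grip 0.08531342587033876 q7 -3.2610423130003623
10 {"travel":[-40,-38,8],"angular":[0,0,-8.1]},{"travel":[-35,-44,8],"angular":[0,0,-8.1]},{"travel":[-28,-48,9],"angular":[0,0,-8.1]},{"travel":[-21,-52,8],"angular":[0,0,-8.1]},{"travel":[-14,-54,8],"angular":[0,0,-8.1]},{"travel":[-6,-56,8],"angular":[0,0,-8.1]},{"travel":[2,-55,8],"angular":[0,0,-8.1]},{"travel":[10,-55,8],"angular":[0,0,-8.1]},{"travel":[18,-53,9],"angular":[0,0,-8.1]},{"travel":[25,-50,8],"angular":[0,0,-8.1]}
```

Request:
apply_moves:
  commands:
    - {"travel":[-40,-38,8],"angular":[0,0,-8.1]}
    - {"travel":[-35,-44,8],"angular":[0,0,-8.1]}
    - {"travel":[-28,-48,9],"angular":[0,0,-8.1]}
    - {"travel":[-21,-52,8],"angular":[0,0,-8.1]}
    - {"travel":[-14,-54,8],"angular":[0,0,-8.1]}
    - {"travel":[-6,-56,8],"angular":[0,0,-8.1]}
    - {"travel":[2,-55,8],"angular":[0,0,-8.1]}
    - {"travel":[10,-55,8],"angular":[0,0,-8.1]}
  claw: 85

```text
time: 1.9
eef_pos: [0.379, -0.228, 0.1247]
tool_rot: [[0.988, -0.153, 0.003], [-0.153, -0.988, -0.008], [0.004, 0.007, -1.0]]
ft_force: [0.6, 0.5, -0.6]
grip_width: 0.0851
```

```bash
python3 -c "
from plan import *
plan([(434.5,-139,60)],6,58)"
```

```text
t 1.9 pos [ 379.  -228.   124.7] yaw -8.79 tilt [ 0.0025 -0.0078 -1.    ] F [ 0.6  0.5 -0.6] grip 0.08511821282322547 q7 20.519606661646613
3 {"travel":[14,-32,22],"angular":[0,0,-4.9]},{"travel":[16,-31,21],"angular":[0,0,-4.9]},{"travel":[19,-29,22],"angular":[0,0,-4.9]}
```

Request:
apply_moves:
  commands:
    - {"travel":[14,-32,22],"angular":[0,0,-4.9]}
    - {"travel":[16,-31,21],"angular":[0,0,-4.9]}
    - {"travel":[19,-29,22],"angular":[0,0,-4.9]}
    - {"travel":[0,0,0],"angular":[0,0,0]}

```text
time: 2.4
eef_pos: [0.438, -0.1325, 0.0588]
tool_rot: [[0.993, 0.121, 0.006], [0.121, -0.993, -0.01], [0.005, 0.011, -1.0]]
ft_force: [-0.2, 0.2, 0.1]
grip_width: 0.085
```

```bash
python3 -c "
from plan import *
plan([(434.5,-139,5)],6,58);save('scene','g1.png',(350,110,450,190),6)"
```

```text
t 2.4 pos [ 438.  -132.5   58.8] yaw 6.96 tilt [ 0.0063 -0.0104 -0.9999] F [-0.2  0.2  0.1] grip 0.08503365820930639 q7 18.388579343403695
1 {"travel":[-4,6,54],"angular":[0,0,1.0]}
```

View pics/g1.png

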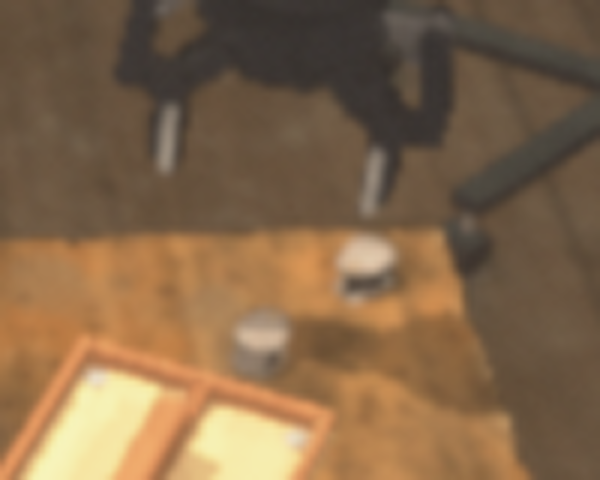

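The gripper hangs over loupe A (at crop 262,345), not yet lined up with it. I'll descend with small corrections.

Request:
apply_moves:
  commands:
    - {"travel":[-4,6,30],"angular":[0.6,-0.3,1.0]}
    - {"travel":[0,0,15],"angular":[0,0,0]}
    - {"travel":[0,0,0],"angular":[0,0,0]}

```text
time: 2.82
eef_pos: [0.4359, -0.145, 0.0158]
tool_rot: [[0.995, 0.095, 0.004], [0.095, -0.995, -0.005], [0.004, 0.006, -1.0]]
ft_force: [0.5, 0.6, 0.2]
grip_width: 0.0852
```

```bash
python3 -c "
from plan import *
plan([(434.5,-139,5)],6,58)"
```

```text
t 2.825 pos [ 435.9 -145.    15.8] yaw 5.47 tilt [ 0.0041 -0.0054 -1.    ] F [0.5 0.6 0.2] grip 0.08522217624807091 q7 16.180022794746506
1 {"travel":[-1,-6,11],"angular":[0,0,-0.5]}
```

Request:
apply_moves:
  commands:
    - {"travel":[-1,-5,6],"angular":[0.3,-0.2,-0.5]}
    - {"travel":[0,0,5],"angular":[0,0,0]}
    - {"travel":[0,0,0],"angular":[0,0,0]}

```text
time: 3.2
eef_pos: [0.4358, -0.1407, 0.006]
tool_rot: [[0.995, 0.104, 0.003], [0.104, -0.995, -0.002], [0.003, 0.002, -1.0]]
ft_force: [0.1, 0.3, 0.2]
grip_width: 0.0852
```

Request:
apply_moves:
  commands:
    - {"travel":[0,0,0],"angular":[0,0,0]}
    - {"travel":[0,0,0],"angular":[0,0,0]}
    - {"travel":[0,0,0],"angular":[0,0,0]}
    - {"travel":[0,0,0],"angular":[0,0,0]}
    - {"travel":[0,0,0],"angular":[0,0,0]}
  claw: 0

```text
time: 3.82
eef_pos: [0.4364, -0.1408, 0.0068]
tool_rot: [[0.995, 0.104, 0.004], [0.104, -0.995, -0.003], [0.004, 0.003, -1.0]]
ft_force: [0.8, 0.3, 0.2]
grip_width: -0.0002
```

```bash
python3 -c "
from plan import *
plan([(434.5,-139,170),(433,300,170)],-71,58);import math;print(arm.sense()['qpos'])"
```

```text
t 3.825 pos [ 436.4 -140.8    6.8] yaw 5.99 tilt [ 0.004  -0.0029 -1.    ] F [0.8 0.3 0.2] grip -0.00022003062775178682 q7 15.80038139889754
11 {"travel":[-1,-1,-54],"angular":[0,0,7.0]},{"travel":[0,0,-55],"angular":[0,0,7.0]},{"travel":[-1,-1,-54],"angular":[0,0,7.0]},{"travel":[-14,-53,0],"angular":[0,0,7.0]},{"travel":[-21,-51,0],"angular":[0,0,7.0]},{"travel":[-27,-47,0],"angular":[0,0,7.0]},{"travel":[-32,-45,0],"angular":[0,0,7.0]},{"travel":[-38,-40,0],"angular":[0,0,7.0]},{"travel":[-42,-35,0],"angular":[0,0,7.0]},{"travel":[-46,-30,0],"angular":[0,0,7.0]},{"travel":[-49,-24,0],"angular":[0,0,7.0]}
[ 48.05300646   7.88962951 -35.04594718 120.22298844   5.78820366
  53.18452535  15.8003814 ]
```

```bash
python3 -c "
from h import *
a=vision.capture('scene')[:,:,::-1][120:200,340:440];b=vision.capture('top')[:,:,::-1][215:295,390:490]
cv2.imwrite('pics/g2.png',np.hstack([cv2.resize(i,(400,320),interpolation=2) for i in(a,b)]))
print(proj('scene',[[.4364,-.1408,.0068]]),proj('top',[[.4364,-.1408,.0068]]))"
```

```text
[[392.10543434 167.93054084]] [[428.0766611  257.36172253]]
```

View pics/g2.png

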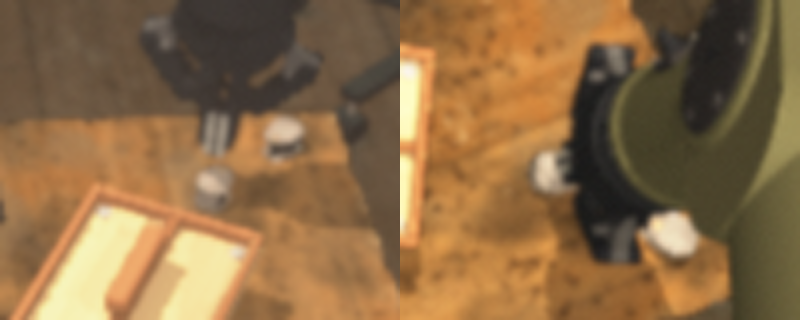

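```bash
python3 -c "
from h import *
print(proj('scene',[[.438,-.1325,.0718],[.4364,-.1408,.0068],[.4364,-.1408,.03],[.4364,-.1408,.045],[.4364,-.168,.0068],[.4345,-.139,.018],[.4345,-.139,0]]))
print(tri(('scene',[[393.2,157.5]]),('top',[[431.7,255]])))
print(arm.sense()['ft_force'],arm.sense()['eef_pos'])
im=vision.capture('scene')[:,:,::-1]
a=im[120:190,360:430];b=vision.capture('top')[:,:,::-1][225:285,410:480]
cv2.imwrite('pics/g3.png',np.hstack([cv2.resize(a,(490,490),interpolation=2)]))"
```

```text
[[392.99951655 151.87249254]
 [392.10543434 167.93054084]
 [392.95986323 161.79173945]
 [393.52148969 157.74282869]
 [395.25812216 162.44626123]
 [392.92749466 165.54518876]
 [392.26498205 170.26263416]]
(array([ 0.43783802, -0.13867942,  0.0472055 ]), np.float64(0.0018875174685070396))
[0.0101562  0.19323321 0.97111216] [ 0.43637467 -0.14082339  0.00673151]
```

View pics/g3.png

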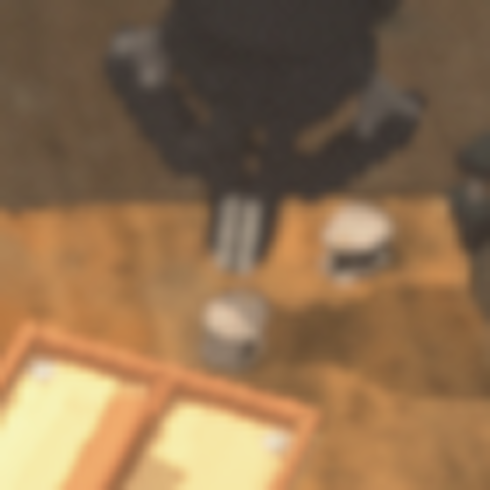

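The closed fingers show at scene (393.6,158.6), and both views put the tips near z≈0.042. The reported TCP is 0.007, so the real tips are about 35 mm higher than the calibration says. The loupe is untouched beneath them. I'll reopen and go lower, watching the force.

Request:
apply_moves:
  commands:
    - {"travel":[-2,-1,0],"angular":[0,0,0]}
    - {"travel":[0,0,0],"angular":[0,0,0]}
    - {"travel":[0,0,0],"angular":[0,0,0]}
    - {"travel":[0,0,8],"angular":[0,0,0]}
    - {"travel":[0,0,8],"angular":[0,0,0]}
    - {"travel":[0,0,0],"angular":[0,0,0]}
  claw: 85

```text
time: 4.78
eef_pos: [0.4338, -0.14, -0.0108]
tool_rot: [[0.995, 0.104, 0.003], [0.104, -0.995, -0.003], [0.003, 0.003, -1.0]]
ft_force: [-0.1, -0.1, 0.4]
grip_width: 0.085
```

Request:
apply_moves:
  commands:
    - {"travel":[0,0,6],"angular":[0,0,0]}
    - {"travel":[0,0,6],"angular":[0,0,0]}
    - {"travel":[0,0,0],"angular":[0,0,0]}

```text
time: 5.15
eef_pos: [0.4337, -0.1399, -0.0238]
tool_rot: [[0.995, 0.104, 0.003], [0.104, -0.995, -0.002], [0.003, 0.002, -1.0]]
ft_force: [-0.1, 0.3, -1.2]
grip_width: 0.0849
```

```bash
python3 -c "
from h import *
a=vision.capture('scene')[:,:,::-1][120:190,360:430];b=vision.capture('top')[:,:,::-1][225:295,400:470]
cv2.imwrite('pics/g4.png',np.hstack([cv2.resize(i,(400,400),interpolation=2) for i in(a,b)]))"
```

```text
(no output)
```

View pics/g4.png

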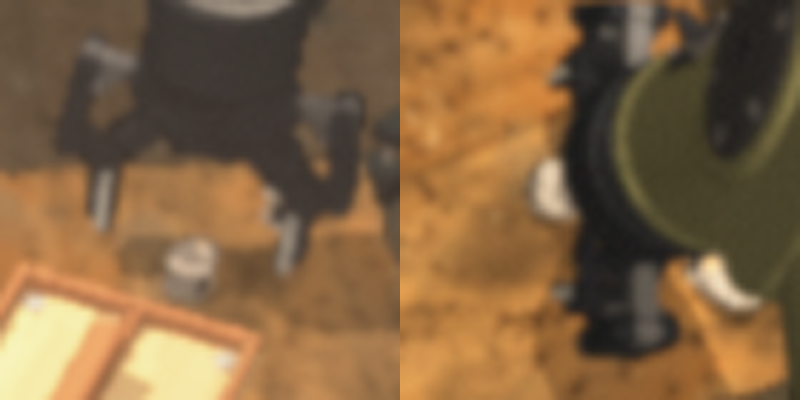

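The fingers now straddle the loupe: tips at scene (377.5,160) and (410,167), midpoint on the loupe top. The offset is about 35 mm again. Down a little more, then close.

Request:
apply_moves:
  commands:
    - {"travel":[0,0,6],"angular":[0,0,0]}
    - {"travel":[0,0,0],"angular":[0,0,0]}

```text
time: 5.5
eef_pos: [0.4344, -0.1402, -0.0295]
tool_rot: [[0.995, 0.104, 0.004], [0.104, -0.995, -0.003], [0.004, 0.003, -1.0]]
ft_force: [0.4, 0.0, -0.5]
grip_width: 0.0848
```

Request:
apply_moves:
  commands:
    - {"travel":[0,0,0],"angular":[0,0,0]}
    - {"travel":[0,0,0],"angular":[0,0,0]}
    - {"travel":[0,0,0],"angular":[0,0,0]}
    - {"travel":[0,0,0],"angular":[0,0,0]}
  claw: 0

```text
time: 6.0
eef_pos: [0.4348, -0.1403, -0.0289]
tool_rot: [[0.995, 0.104, 0.005], [0.104, -0.995, -0.003], [0.004, 0.004, -1.0]]
ft_force: [-1.1, 0.6, 3.4]
grip_width: 0.0194
```

```bash
python3 -c "
from plan import *
plan([(434.5,-139,130),(433,314,130)],-71,58)"
```

```text
t 6.0 pos [ 434.8 -140.3  -28.9] yaw 5.98 tilt [ 0.0047 -0.0034 -1.    ] F [-1.1  0.6  3.4] grip 0.019354969046835653 q7 13.335901825023932
11 {"travel":[0,0,-53],"angular":[0,0,7.0]},{"travel":[0,-1,-53],"angular":[0,0,7.0]},{"travel":[0,0,-53],"angular":[0,0,7.0]},{"travel":[-15,-55,0],"angular":[0,0,7.0]},{"travel":[-22,-52,0],"angular":[0,0,7.0]},{"travel":[-27,-50,0],"angular":[0,0,7.0]},{"travel":[-34,-45,0],"angular":[0,0,7.0]},{"travel":[-39,-42,0],"angular":[0,0,7.0]},{"travel":[-43,-36,0],"angular":[0,0,7.0]},{"travel":[-48,-31,0],"angular":[0,0,7.0]},{"travel":[-51,-24,0],"angular":[0,0,7.0]}
```

Request:
apply_moves:
  commands:
    - {"travel":[0,0,0],"angular":[0,0,0]}
    - {"travel":[0,0,-40],"angular":[0,0,0]}
    - {"travel":[0,0,-60],"angular":[0,0,0]}
    - {"travel":[0,0,-60],"angular":[0,0,0]}
    - {"travel":[0,0,0],"angular":[0,0,0]}

```text
time: 6.62
eef_pos: [0.4333, -0.1395, 0.1346]
tool_rot: [[0.994, 0.105, 0.003], [0.105, -0.994, -0.002], [0.003, 0.002, -1.0]]
ft_force: [0.1, -0.8, -1.2]
grip_width: 0.0193
```

```bash
python3 -c "
from plan import *
plan([(437,40,130),(433,314,130)],18.8,57)"
```

```text
t 6.625 pos [ 433.3 -139.5  134.6] yaw 6.01 tilt [ 0.0032 -0.0019 -1.    ] F [ 0.1 -0.8 -1.2] grip 0.019280543338236766 q7 22.289612644976625
9 {"travel":[6,-45,1],"angular":[0,0,-1.4]},{"travel":[6,-44,1],"angular":[0,0,-1.4]},{"travel":[8,-44,1],"angular":[0,0,-1.4]},{"travel":[9,-44,2],"angular":[0,0,-1.4]},{"travel":[10,-54,0],"angular":[0,0,-1.4]},{"travel":[12,-54,0],"angular":[0,0,-1.4]},{"travel":[13,-53,0],"angular":[0,0,-1.4]},{"travel":[14,-53,0],"angular":[0,0,-1.4]},{"travel":[15,-52,0],"angular":[0,0,-1.4]}
```

Holding 19.3 mm, so something is gripped. Next, carry it over to the lower tray.

Request:
apply_moves:
  commands:
    - {"travel":[6,-45,1],"angular":[0,0,-1.4]}
    - {"travel":[6,-44,1],"angular":[0,0,-1.4]}
    - {"travel":[8,-44,1],"angular":[0,0,-1.4]}
    - {"travel":[9,-44,2],"angular":[0,0,-1.4]}
    - {"travel":[10,-54,0],"angular":[0,0,-1.4]}
    - {"travel":[12,-54,0],"angular":[0,0,-1.4]}
    - {"travel":[13,-53,0],"angular":[0,0,-1.4]}
    - {"travel":[14,-53,0],"angular":[0,0,-1.4]}

```text
time: 7.62
eef_pos: [0.4312, 0.264, 0.1207]
tool_rot: [[0.957, 0.289, -0.001], [0.289, -0.957, -0.005], [-0.002, 0.004, -1.0]]
ft_force: [0.2, -0.6, -0.1]
grip_width: 0.019
```

```bash
python3 -c "
from plan import *
plan([(433,314,80),(433,314,30)],18.8,57)"
```

```text
t 7.625 pos [431.2 264.  120.7] yaw 16.8 tilt [-0.001 -0.005 -1.   ] F [ 0.2 -0.6 -0.1] grip 0.019000623717849007 q7 -25.93550879678486
3 {"travel":[8,-24,20],"angular":[0,0,-0.7]},{"travel":[8,-23,21],"angular":[0,0,-0.7]},{"travel":[0,0,50],"angular":[0,0,-0.7]}
```

Request:
apply_moves:
  commands:
    - {"travel":[8,-22,20],"angular":[0,0,-0.7]}
    - {"travel":[8,-20,21],"angular":[0,0,-0.7]}
    - {"travel":[0,0,40],"angular":[0,0,0]}
    - {"travel":[0,0,30],"angular":[0,0,0]}
    - {"travel":[0,0,0],"angular":[0,0,0]}

```text
time: 8.25
eef_pos: [0.4274, 0.3157, 0.0007]
tool_rot: [[0.946, 0.324, -0.011], [0.324, -0.946, -0.001], [-0.01, -0.002, -1.0]]
ft_force: [-0.6, 0.2, 0.4]
grip_width: 0.0192
```

```bash
python3 -c "
from plan import *
plan([(433,314,-22)],18.8,57)
a=vision.capture('scene')[:,:,::-1][190:350,230:400]
cv2.imwrite('pics/g5.png',cv2.resize(a,(595,560),interpolation=2))"
```

```text
t 8.25 pos [427.4 315.7   0.7] yaw 18.92 tilt [-0.0105 -0.0011 -0.9999] F [-0.6  0.2  0.4] grip 0.019240021830954326 q7 -39.238963881762814
1 {"travel":[5,3,23],"angular":[0,0,0.1]}
```

View pics/g5.png

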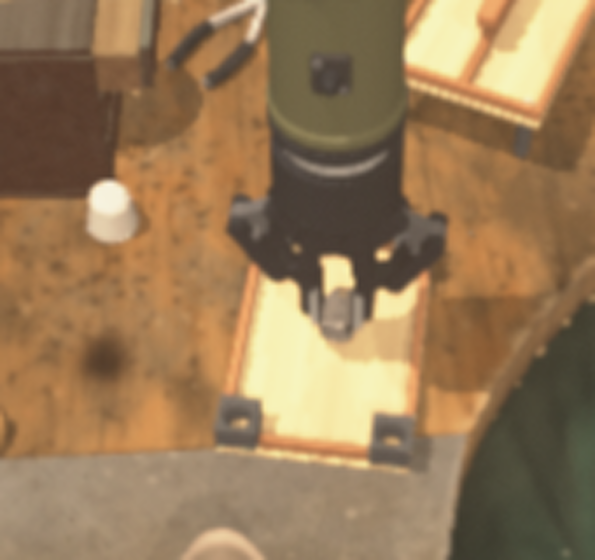

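The loupe is held in the fingers over the tray's middle. Lower and release.

Request:
apply_moves:
  commands:
    - {"travel":[5,3,12],"angular":[0,0.6,0]}
    - {"travel":[0,0,7],"angular":[0,0,0]}
    - {"travel":[0,0,0],"angular":[0,0,0]}

```text
time: 8.68
eef_pos: [0.4364, 0.3156, -0.0159]
tool_rot: [[0.947, 0.323, 0.006], [0.323, -0.947, 0.005], [0.007, -0.003, -1.0]]
ft_force: [-0.1, -0.8, -0.9]
grip_width: 0.0195
```

```bash
python3 -c "
from plan import *
plan([(433,314,-22)],18.8,57)"
```

```text
t 8.675 pos [436.4 315.6 -15.9] yaw 18.82 tilt [ 0.0062  0.0052 -1.    ] F [-0.1 -0.8 -0.9] grip 0.01950615409436336 q7 -40.28652415519241
1 {"travel":[-4,0,6],"angular":[0,0,0.0]}
```

Request:
apply_moves:
  commands:
    - {"travel":[-1,0,5],"angular":[0,0,0]}
    - {"travel":[0,0,2],"angular":[0,0,0]}
    - {"travel":[0,0,0],"angular":[0,0,0]}

```text
time: 9.05
eef_pos: [0.4363, 0.3157, -0.0224]
tool_rot: [[0.947, 0.322, 0.008], [0.322, -0.947, 0.006], [0.009, -0.003, -1.0]]
ft_force: [-0.4, 0.6, -0.1]
grip_width: 0.0192
```

Request:
apply_moves:
  commands:
    - {"travel":[0,0,0],"angular":[0,0,0]}
    - {"travel":[0,0,0],"angular":[0,0,0]}
    - {"travel":[0,0,0],"angular":[0,0,0]}
    - {"travel":[0,0,-20],"angular":[0,0,0]}
    - {"travel":[0,0,-40],"angular":[0,0,0]}
    - {"travel":[0,0,-60],"angular":[0,0,0]}
    - {"travel":[0,0,-60],"angular":[0,0,0]}
  claw: 45

```text
time: 9.93
eef_pos: [0.4323, 0.3138, 0.1624]
tool_rot: [[0.946, 0.325, 0.002], [0.325, -0.946, 0.004], [0.003, -0.003, -1.0]]
ft_force: [0.8, -0.4, 0.8]
grip_width: 0.0454
```

```bash
python3 -c "
from plan import *
plan([(433,36,160)],1.5,57)"
```

```text
t 9.925 pos [432.3 313.8 162.4] yaw 18.96 tilt [ 0.0017  0.0036 -1.    ] F [ 0.8 -0.4  0.8] grip 0.04540811388644155 q7 -29.719084488114678
5 {"travel":[-18,53,0],"angular":[0,0,3.5]},{"travel":[-15,53,1],"angular":[0,0,3.5]},{"travel":[-11,55,0],"angular":[0,0,3.5]},{"travel":[-8,55,1],"angular":[0,0,3.5]},{"travel":[-5,55,0],"angular":[0,0,3.5]}
```

Loupe released. I'll refine both trays' poses on the first, unobstructed pictures, and check now that the loupe lies in the tray.

```bash
python3 - <<'E'
from h import *
a=cv2.imread('pics/top0.png')[212:284,318:403]; b=cv2.imread('pics/scene0.png')[162:240,334:410]
c=vision.capture('scene')[:,:,::-1][240:340,280:370]
A=cv2.resize(a,None,fx=4.7,fy=4.7,interpolation=2);B=cv2.resize(b,None,fx=5,fy=5,interpolation=2)
C=cv2.resize(c,None,fx=2,fy=2,interpolation=2)
im=np.zeros((600,800,3),np.uint8); im[:A.shape[0],:A.shape[1]]=A; im[:B.shape[0],410:410+B.shape[1]]=B; im[395:595,:180]=C
cv2.imwrite('pics/g6.png',im)
E
```

```text
(no output)
```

View pics/g6.png

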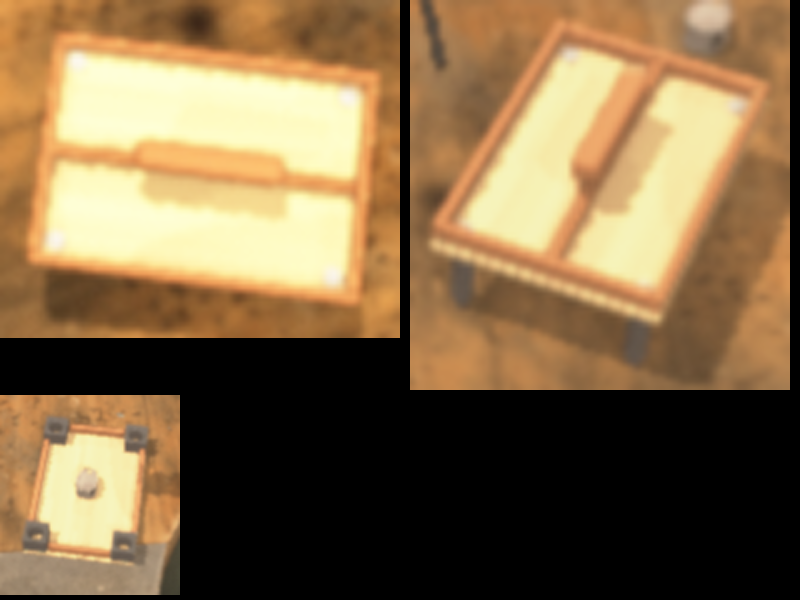

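```bash
python3 - <<'E'
from fit import *
from scipy.optimize import least_squares
np.set_printoptions(precision=4,suppress=True)
T=lambda a:(np.array(a,float)+.5)/4.7+[318,212]-.5
S=lambda a:(np.array(a,float)+.5)/5+[334,162]-.5
c=lambda x,y,z:[(x,y,z),(x,-y,z),(-x,-y,z),(-x,y,z)]
ob=[("top",c(.06,.085,.066),T([(58,36),(380,74),(360,303),(30,262)])),
("top",c(.047,.072,.055),T([(77,60),(349,95),(334,275),(55,240)])),
("top",[(0,.038,.092),(0,-.038,.092)],T([(135,153),(285,169)])),
("scene",c(.06,.085,.066),S([(25,228),(152,22),(358,82),(250,306)])),
("scene",[(.047,-.072,.055),(-.047,-.072,.055)],S([(160,52),(328,105)]))]
def r(p,parts=False):
    co,s=np.cos(p[3]),np.sin(p[3]); M=np.array([[co,s,0],[-s,co,0],[0,0,1]])
    L=[proj(n,np.array(m)@M+p[:3])-o for n,m,o in ob]
    return L if parts else np.concatenate(L).ravel()
for z in(None,0):
    f=(lambda p:r(p)) if z is None else (lambda p:r([p[0],p[1],0,p[3]]))
    q=least_squares(f,[.43,.036,0,0],loss="soft_l1").x; print(q[:3],np.degrees(q[3]))
    for x in r(q if z is None else [q[0],q[1],0,q[3]],1): print(x.round(1).tolist())
E
```

```text
[0.4308 0.0376 0.0015] 1.2037147111861406
[[-0.3, -0.7], [-0.1, -0.3], [0.1, 0.4], [-0.4, 0.1]]
[[0.1, 0.7], [-0.1, 0.4], [-0.1, 0.3], [0.3, 0.3]]
[[0.2, -0.3], [0.3, 0.3]]
[[-0.8, -0.5], [-1.1, -0.4], [0.3, 0.3], [0.3, -0.8]]
[[-0.2, 0.9], [-0.4, 0.4]]
[ 0.4309  0.0373 -0.0001] 1.2062266888471418
[[-0.2, -0.7], [-0.1, -0.3], [0.1, 0.3], [-0.2, 0.1]]
[[0.3, 0.8], [-0.0, 0.5], [-0.1, 0.3], [0.4, 0.3]]
[[0.4, -0.3], [0.4, 0.3]]
[[-0.9, -0.2], [-1.1, -0.1], [0.2, 0.6], [0.3, -0.5]]
[[-0.2, 1.2], [-0.5, 0.7]]
```

Loupe is lying in the tray, centred. Upper tray at (0.431, 0.0375), yaw 1.2°, fitted z ≈ 0. Next, to its bar.

Request:
apply_moves:
  commands:
    - {"travel":[-18,53,4],"angular":[0,0,3.5]}
    - {"travel":[-15,53,4],"angular":[0,0,3.5]}
    - {"travel":[-11,55,4],"angular":[0,0,3.5]}
    - {"travel":[-8,55,4],"angular":[0,0,3.5]}
    - {"travel":[-5,48,4],"angular":[0,0,3.5]}
    - {"travel":[0,0,0],"angular":[0,0,0]}

```text
time: 10.72
eef_pos: [0.438, 0.047, 0.1556]
tool_rot: [[0.999, 0.03, 0.026], [0.029, -1.0, 0.009], [0.027, -0.009, -1.0]]
ft_force: [0.0, 0.7, 0.1]
grip_width: 0.045
```

```bash
python3 -c "
from plan import *
plan([(431,37.5,75)],1.2,57)"
```

```text
t 10.725 pos [438.   47.  155.6] yaw 1.68 tilt [ 0.0263  0.0095 -0.9996] F [0.  0.7 0.1] grip 0.04503884923928145 q7 0.6371530916023683
2 {"travel":[-4,5,40],"angular":[0,0,0.2]},{"travel":[-3,4,41],"angular":[0,0,0.2]}
```

Request:
apply_moves:
  commands:
    - {"travel":[-4,5,40],"angular":[-0.5,-1.5,0.2]}
    - {"travel":[-2,3,38],"angular":[0,0,0.2]}
    - {"travel":[0,0,0],"angular":[0,0,0]}

```text
time: 11.1
eef_pos: [0.4357, 0.0418, 0.0795]
tool_rot: [[1.0, 0.026, 0.006], [0.026, -1.0, -0.002], [0.006, 0.002, -1.0]]
ft_force: [0.7, 0.0, 0.5]
grip_width: 0.0447
```

```bash
python3 -c "
from plan import *
plan([(431,37.5,33)],1.2,57)
a=vision.capture('scene')[:,:,::-1][140:240,320:440]
cv2.imwrite('pics/g7.png',cv2.resize(a,(600,500),interpolation=2))"
```

```text
t 11.1 pos [435.7  41.8  79.5] yaw 1.51 tilt [ 0.0063 -0.0017 -1.    ] F [0.7 0.  0.5] grip 0.044736026447710374 q7 -5.561867595717503
1 {"travel":[-5,4,46],"angular":[0,0,0.3]}
```

View pics/g7.png

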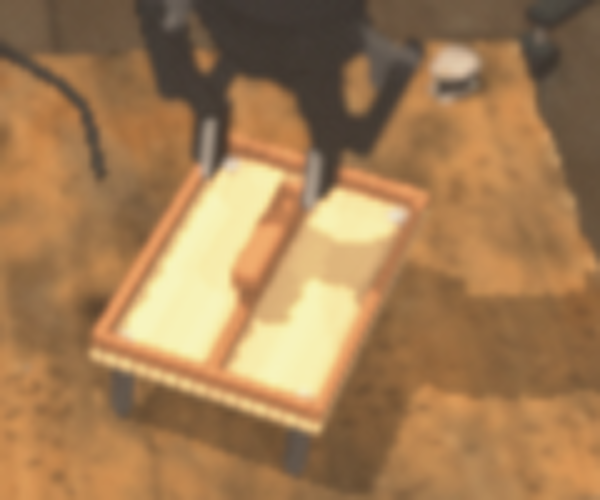

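Request:
apply_moves:
  commands:
    - {"travel":[-4,4,22],"angular":[0,-0.4,0.2]}
    - {"travel":[0,0,0],"angular":[0,0,0]}

```text
time: 11.4
eef_pos: [0.4371, 0.0396, 0.063]
tool_rot: [[1.0, 0.026, 0.009], [0.026, -1.0, -0.003], [0.009, 0.003, -1.0]]
ft_force: [0.3, 1.0, 0.6]
grip_width: 0.0449
```

```bash
python3 -c "
from plan import *
print(proj('scene',[[.4357,.0418,z] for z in(.11,.12,.13)]))
plan([(431,37.5,33)],1.2,57)"
```

```text
[[371.64584752 180.11900145]
 [371.95137353 177.11740404]
 [372.2600722  174.07851265]]
t 11.4 pos [437.1  39.6  63. ] yaw 1.47 tilt [ 0.0089 -0.003  -1.    ] F [0.3 1.  0.6] grip 0.0448965565380516 q7 -7.07102844931791
1 {"travel":[-6,2,30],"angular":[0,0,0.3]}
```

```bash
python3 -c "
from plan import *
print(arm.sense()['qpos'].round(1))"
```

```text
[ 47.    0.5 -55.2 119.5   0.7  59.8  -7.1]
```

Request:
apply_moves:
  commands:
    - {"travel":[-6,2,10],"angular":[-0.1,-0.5,0.2]}
    - {"travel":[-3,0,5],"angular":[0,0,0]}
    - {"travel":[0,0,0],"angular":[0,0,0]}

```text
time: 11.78
eef_pos: [0.4306, 0.038, 0.0505]
tool_rot: [[1.0, 0.023, 0.006], [0.023, -1.0, -0.006], [0.005, 0.006, -1.0]]
ft_force: [0.4, -0.8, -0.3]
grip_width: 0.0447
```

```bash
python3 -c "
from plan import *
print(arm.sense()['qpos'].round(1));plan([(431,37.5,33)],1.2,57)"
```

```text
[ 46.9   0.9 -55.3 120.8   1.4  58.4  -7.8]
t 11.775 pos [430.6  38.   50.5] yaw 1.33 tilt [ 0.0056 -0.0063 -1.    ] F [ 0.4 -0.8 -0.3] grip 0.044694863002394385 q7 -7.79730015356945
1 {"travel":[0,1,18],"angular":[0,0,0.1]}
```

Request:
apply_moves:
  commands:
    - {"travel":[0,0,10],"angular":[0.3,-0.3,0.1]}
    - {"travel":[0,0,7],"angular":[0,0,0]}
    - {"travel":[0,0,0],"angular":[0,0,0]}

```text
time: 12.15
eef_pos: [0.4309, 0.0379, 0.0325]
tool_rot: [[1.0, 0.021, 0.0], [0.021, -1.0, -0.001], [0.0, 0.001, -1.0]]
ft_force: [-0.2, -0.6, -0.6]
grip_width: 0.0449
```

```bash
python3 -c "
from plan import *
plan([(431,37.5,33)],1.2,57)"
```

```text
t 12.15 pos [430.9  37.9  32.5] yaw 1.21 tilt [ 2.e-04 -8.e-04 -1.e+00] F [-0.2 -0.6 -0.6] grip 0.044881799168676934 q7 -9.793345771870749
1 {"travel":[0,0,0],"angular":[0,0,0.0]}
```

Perfect pose. Grip and lift.

Request:
apply_moves:
  commands:
    - {"travel":[0,0,0],"angular":[0,0,0]}
    - {"travel":[0,0,0],"angular":[0,0,0]}
    - {"travel":[0,0,0],"angular":[0,0,0]}
    - {"travel":[0,0,0],"angular":[0,0,0]}
  claw: 0

```text
time: 12.65
eef_pos: [0.4309, 0.038, 0.0327]
tool_rot: [[1.0, 0.021, -0.0], [0.021, -1.0, -0.0], [-0.0, 0.0, -1.0]]
ft_force: [0.0, -1.0, -0.6]
grip_width: 0.0151
```

Request:
apply_moves:
  commands:
    - {"travel":[0,0,-20],"angular":[0,0,0]}
    - {"travel":[0,0,-30],"angular":[0,0,0]}
    - {"travel":[0,0,-30],"angular":[0,0,0]}
    - {"travel":[0,0,0],"angular":[0,0,0]}

```text
time: 13.15
eef_pos: [0.4276, 0.0379, 0.1117]
tool_rot: [[1.0, 0.022, -0.006], [0.022, -1.0, -0.0], [-0.006, -0.0, -1.0]]
ft_force: [0.0, -0.8, -4.0]
grip_width: 0.0145
```

```bash
python3 -c "
from plan import *
plan([(433,314,120)],18.8,40)"
```

```text
t 13.15 pos [427.6  37.9 111.7] yaw 1.25 tilt [-5.9e-03 -1.0e-04 -1.0e+00] F [ 0.  -0.8 -4. ] grip 0.014463766973664109 q7 -1.8903130263731698
7 {"travel":[2,-39,-1],"angular":[0,0,-2.5]},{"travel":[3,-40,-1],"angular":[0,0,-2.5]},{"travel":[5,-39,-2],"angular":[0,0,-2.5]},{"travel":[7,-39,-1],"angular":[0,0,-2.5]},{"travel":[8,-38,-1],"angular":[0,0,-2.5]},{"travel":[10,-38,-1],"angular":[0,0,-2.5]},{"travel":[12,-38,-1],"angular":[0,0,-2.5]}
```

Tray is lifted (about 0.35 kg, bar 14.5 mm between pads). Carry it over.

Request:
apply_moves:
  commands:
    - {"travel":[2,-39,-1],"angular":[0,0.3,-2.5]}
    - {"travel":[3,-40,-1],"angular":[0,0,-2.5]}
    - {"travel":[5,-39,-2],"angular":[0,0,-2.5]}
    - {"travel":[7,-39,-1],"angular":[0,0,-2.5]}
    - {"travel":[8,-38,-1],"angular":[0,0,-2.5]}
    - {"travel":[10,-36,-1],"angular":[0,0,-2.5]}
    - {"travel":[12,-30,-1],"angular":[0,0,-2.5]}
    - {"travel":[0,0,0],"angular":[0,0,0]}

```text
time: 14.15
eef_pos: [0.4266, 0.3075, 0.1044]
tool_rot: [[0.945, 0.327, -0.018], [0.327, -0.945, -0.003], [-0.018, -0.003, -1.0]]
ft_force: [-0.4, -0.6, -4.3]
grip_width: 0.0148
```

```bash
python3 - <<'E'
from plan import *
from fit import fit
T=lambda a:(np.array(a,float)+.5)/2.5+[180,120]-.5
S=lambda a:(np.array(a,float)+.5)/2.5+[190,110]-.5
o={"top":T([(107,250),(245,226),(259,314),(120,339)]),"scene":S([(271,497),(297,365),(395,373),(381,510)])}
m=[(x,y,.026) for x,y in((.047,.072),(.047,-.072),(-.047,-.072),(-.047,.072))]
for k in(["top"],["scene"],["top","scene"]):
    def f(obs):
        from scipy.optimize import least_squares
        def r(p):
            c,s=np.cos(p[2]),np.sin(p[2]);P=np.array(m)@np.array([[c,s,0],[-s,c,0],[0,0,1]])+[p[0],p[1],0]
            return np.concatenate([(proj(n,P)-o[n]).ravel() for n in obs])
        return least_squares(r,[.43,.31,.3]).x
    q=f(k);print(k,q[:2].round(4),np.degrees(q[2]).round(2))
plan([(433,314,120)],18.8,40)
E
```

```text
['top'] [0.4323 0.3136] 18.77
['scene'] [0.4329 0.3149] 18.97
['top', 'scene'] [0.4326 0.3143] 18.87
t 14.15 pos [426.6 307.5 104.4] yaw 19.1 tilt [-0.0176 -0.0028 -0.9998] F [-0.4 -0.6 -4.3] grip 0.014805886189719996 q7 -33.769275560428
1 {"travel":[8,-4,-16],"angular":[0,0,0.3]}
```

Request:
apply_moves:
  commands:
    - {"travel":[8,-4,14],"angular":[-0.2,1.0,0.3]}
    - {"travel":[0,0,10],"angular":[0,0,0]}
    - {"travel":[0,0,0],"angular":[0,0,0]}
    - {"travel":[0,0,0],"angular":[0,0,0]}

```text
time: 14.65
eef_pos: [0.4305, 0.3092, 0.075]
tool_rot: [[0.947, 0.32, -0.006], [0.32, -0.947, -0.006], [-0.008, 0.003, -1.0]]
ft_force: [-0.5, 0.8, -4.4]
grip_width: 0.0146
```

```bash
python3 -c "
from plan import *
plan([(432.6,314,75)],18.85,40)"
```

```text
t 14.65 pos [430.5 309.2  75. ] yaw 18.66 tilt [-0.0064 -0.0055 -1.    ] F [-0.5  0.8 -4.4] grip 0.01461091794965867 q7 -36.36689748734714
1 {"travel":[4,-4,0],"angular":[0,0,-0.2]}
```

Request:
apply_moves:
  commands:
    - {"travel":[4,-4,0],"angular":[0.2,0.4,-0.2]}
    - {"travel":[0,0,0],"angular":[0,0,0]}
    - {"travel":[0,0,0],"angular":[0,0,0]}

```text
time: 15.02
eef_pos: [0.4343, 0.3142, 0.076]
tool_rot: [[0.947, 0.322, 0.001], [0.322, -0.947, 0.001], [0.002, -0.0, -1.0]]
ft_force: [0.0, 0.4, -4.4]
grip_width: 0.0147
```

```bash
python3 -c "
from plan import *
plan([(432.6,314,70)],18.85,40)
a=vision.capture('scene')[:,:,::-1][220:350,270:390]
b=vision.capture('top')[:,:,::-1][190:280,200:300]
cv2.imwrite('pics/g8.png',np.hstack([cv2.resize(a,(480,520),interpolation=2),cv2.resize(b,(320,288),interpolation=2)] if 0 else [cv2.resize(a,(480,520),interpolation=2)]))"
```

```text
t 15.025 pos [434.3 314.2  76. ] yaw 18.78 tilt [ 1.4e-03  5.0e-04 -1.0e+00] F [ 0.   0.4 -4.4] grip 0.01465478822045333 q7 -36.58494952053635
1 {"travel":[-2,0,6],"angular":[0,0,-0.1]}
```

View pics/g8.png

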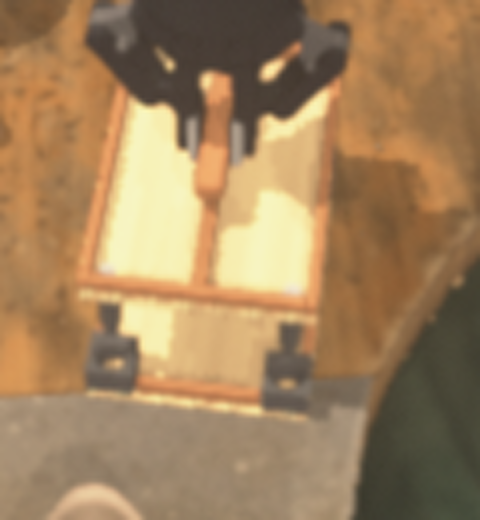

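Both near legs (crop 110,333 and 290,348) stand right over their cups (112,360 and 288,378). I'll lower slowly, watching the force.

Request:
apply_moves:
  commands:
    - {"travel":[-2,0,8],"angular":[0,0,-0.1]}
    - {"travel":[0,0,8],"angular":[0,0,0]}
    - {"travel":[0,0,0],"angular":[0,0,0]}

```text
time: 15.5
eef_pos: [0.4319, 0.3132, 0.0584]
tool_rot: [[0.946, 0.324, 0.001], [0.324, -0.946, 0.0], [0.001, 0.0, -1.0]]
ft_force: [-0.4, -0.6, -4.1]
grip_width: 0.0144
```

Request:
apply_moves:
  commands:
    - {"travel":[0,0,6],"angular":[0,0,0]}
    - {"travel":[0,0,6],"angular":[0,0,0]}
    - {"travel":[0,0,0],"angular":[0,0,0]}

```text
time: 15.88
eef_pos: [0.4325, 0.3151, 0.0462]
tool_rot: [[0.946, 0.324, 0.002], [0.324, -0.946, 0.003], [0.003, -0.002, -1.0]]
ft_force: [-0.5, -0.5, -4.8]
grip_width: 0.0147
```

```bash
python3 -c "
from plan import *
plan([(432.6,314,39)],18.85,40)"
```

```text
t 15.875 pos [432.5 315.1  46.2] yaw 18.92 tilt [ 0.0022  0.0033 -1.    ] F [-0.5 -0.5 -4.8] grip 0.01465868020969679 q7 -38.23271574408071
1 {"travel":[0,1,7],"angular":[0,0,0.1]}
```

No contact force while the legs enter the cups. Last few millimetres.

Request:
apply_moves:
  commands:
    - {"travel":[0,0,5],"angular":[0,0,0]}
    - {"travel":[0,0,0],"angular":[0,0,0]}
    - {"travel":[0,0,2],"angular":[0,0,0]}
    - {"travel":[0,0,0],"angular":[0,0,0]}

```text
time: 16.38
eef_pos: [0.4326, 0.3153, 0.039]
tool_rot: [[0.946, 0.324, 0.002], [0.324, -0.946, 0.003], [0.003, -0.002, -1.0]]
ft_force: [-0.2, 2.0, -3.3]
grip_width: 0.0149
```

Request:
apply_moves:
  commands:
    - {"travel":[0,0,2],"angular":[0,0,0]}
    - {"travel":[0,0,0],"angular":[0,0,0]}

```text
time: 16.62
eef_pos: [0.4328, 0.3153, 0.0389]
tool_rot: [[0.946, 0.324, 0.003], [0.324, -0.946, 0.002], [0.003, -0.001, -1.0]]
ft_force: [-0.2, 1.3, -3.8]
grip_width: 0.0144
```

Request:
apply_moves:
  commands:
    - {"travel":[0,0,3],"angular":[0,0,0]}
    - {"travel":[0,0,0],"angular":[0,0,0]}

```text
time: 16.88
eef_pos: [0.4332, 0.3153, 0.0389]
tool_rot: [[0.946, 0.324, 0.004], [0.324, -0.946, -0.001], [0.003, 0.002, -1.0]]
ft_force: [-0.2, -0.7, -4.1]
grip_width: 0.0148
```

Downward travel is blocked at 38.9 mm, against 38.6 expected when seated. Release and rise.

Request:
apply_moves:
  commands:
    - {"travel":[0,0,0],"angular":[0,0,0]}
    - {"travel":[0,0,0],"angular":[0,0,0]}
    - {"travel":[0,0,0],"angular":[0,0,0]}
    - {"travel":[0,0,-20],"angular":[0,0,0]}
    - {"travel":[0,0,-50],"angular":[0,0,0]}
    - {"travel":[0,0,-60],"angular":[0,0,0]}
    - {"travel":[0,0,-40],"angular":[0,0,0]}
  claw: 45

```text
time: 17.75
eef_pos: [0.4315, 0.3147, 0.2144]
tool_rot: [[0.945, 0.326, 0.001], [0.326, -0.945, -0.002], [0.0, 0.002, -1.0]]
ft_force: [0.6, 0.2, -0.4]
grip_width: 0.0449
```

Request:
apply_moves:
  commands:
    - {"travel":[-18,53,0],"angular":[0,0,3.5]}
    - {"travel":[-15,53,0],"angular":[0,0,3.5]}
    - {"travel":[-11,55,0],"angular":[0,0,3.5]}
    - {"travel":[-8,55,0],"angular":[0,0,3.5]}
    - {"travel":[0,0,0],"angular":[0,0,0]}

```text
time: 18.38
eef_pos: [0.4344, 0.0941, 0.2228]
tool_rot: [[0.996, 0.093, 0.014], [0.093, -0.996, -0.001], [0.014, 0.002, -1.0]]
ft_force: [-0.8, 0.3, 0.6]
grip_width: 0.0448
```

```bash
python3 -c "
from h import *
s=arm.sense();print(s['time'],s['eef_pos'],s['grip_width'])
a=vision.capture('scene')[:,:,::-1][230:345,270:375]
b=vision.capture('top')[:,:,::-1][185:275,200:305]
A=cv2.resize(a,None,fx=4.5,fy=4.5,interpolation=2);B=cv2.resize(b,None,fx=3,fy=3,interpolation=2)
im=np.zeros((600,800,3),np.uint8);im[:A.shape[0],:A.shape[1]]=A;im[:B.shape[0],480:480+B.shape[1]]=B;cv2.imwrite('pics/g9.png',im)
L=(.4329,.3145);c,q=np.cos(np.radians(18.87)),np.sin(np.radians(18.87))
P=[(L[0]+c*x-q*y,L[1]+q*x+c*y,.072) for x,y in((.06,.085),(.06,-.085),(-.06,-.085),(-.06,.085))]
print('seated rim corners, scene crop',((proj('scene',P)-[270,230]+.5)*4.5).round(0).tolist(),'top crop',((proj('top',P)-[200,185]+.5)*3+[480,0]).round(0).tolist())"
```

```text
18.375 [0.43441048 0.09411368 0.22278626] 0.044812834685357565
seated rim corners, scene crop [[93.0, 322.0], [150.0, 38.0], [386.0, 61.0], [356.0, 351.0]] top crop [[517.0, 82.0], [720.0, 46.0], [744.0, 188.0], [534.0, 227.0]]
```

View pics/g9.png

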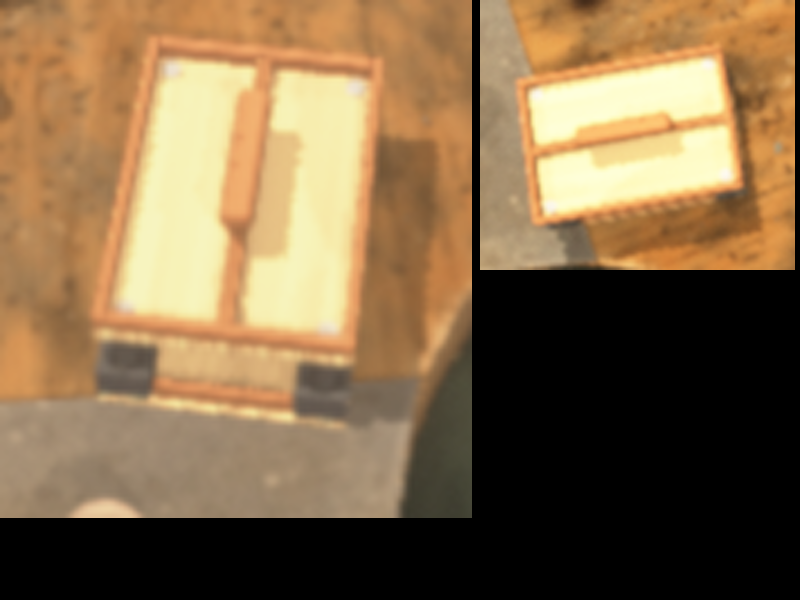

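The stacked tray's rim corners, at scene crop (95,320), (150,38), (381,60) and (356,348), match the predicted seated corners to about 1 image pixel. The legs are in the cups and it stands level. Handing in.

```bash
python3 -c "
from h import *
job.finish_job()"
```

```text
the job is handed in; nothing more can be done
```

The loupe is in the lower tray and the upper tray is stacked on top. I handed the job in at about 18.5 s; no verdict was reported.

- **Loupe:** I took the left-hand one of the two look-alikes. My first grasp closed on air because the real finger tips sit about 35 mm above the reported TCP. I corrected for that from both camera views and the second grasp held. After release, a picture showed it lying near the middle of the lower tray.
- **Stacking:** I gripped the upper tray by its bar, lowered it with no contact force as the legs went into the cups, and released it. The descent stopped at 38.9 mm reported, against 38.6 mm expected when seated. After release, the rim corners matched the predicted seated position to about 1 pixel (2–3 mm) in both views, which is a coarse check of level.
- **Disagreements:** The loupe's grip width read 19 mm where the text says 24 mm, and the bar's about 14.7 mm where it says 16 mm. I didn't resolve either.
- **Bystanders:** I never went near the side cutters, flux cone or wax lump, but I didn't re-measure them at the end.

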